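# Open the movement well of the bird's ebony plinth

## Robot

A 7-joint arm with a two-finger parallel gripper is mounted at the origin on the work surface. World frame = base frame: x ahead of the robot, y to its left, z up, the work surface at z = 0. Lengths are in m, angles in rad, forces in N, time in s.
With the tool pointing down it reaches from about 0.4 to 0.85 m from the base axis. Payload 4.5 kg.
Tool frame: the origin (TCP) lies at the centre of the arm's flange, where the gripper is bolted on; the fingertips stand nose_length ahead of it and the grasp point (between the pads) lies 147 mm ahead of it (nose_length is the distance from the TCP to the fingertips, in m); z points along the fingers, y is the line along which they close (so a half turn about z gives the same grasp; the last joint's range is limited). The gripper opens to 88 mm and grips with 3 to 60 N. Pads are 18 mm wide; open, the fingers measure 123 mm over their backs; the gripper's body (75 mm by 187 mm) begins 45 mm behind the grasp point.
Start: joints at [-1.223, 0.689, -0.195, 1.565, 0.157, 0.902, -0.215], TCP at [0.193, 0.594, 0.405] pointing down, gripper open.
Joint ranges: [-3.01, 3.01], [-0.46, 2.08], [-1.47, 1.51], [0.13, 2.56], [-1, 4.14], [0.04, 2.09], [-2.66, 2.66]. Speed limits (rad/s): [2.57, 2.57, 3.14, 3.14, 3.14, 3.14, 3.14].

## Interface

Orientations are given as a unit quaternion [x, y, z, w].
In Python, from plant import * gives the robot as it stands.
- The arm moves only by the tool play_rows, never from a script. Its argument "rows" is a list that holds one entry, the list of rows, each a list of 6 numbers: the shift along the tool's x, y, z normalised to -1 to 1, where 1 is 0.5 m, then the turn, a rotation vector about the tool's x, y, z normalised to -1 to 1, where 1 is 0.5 rad. A call has 1 to 20 rows; each row is the pose to reach, as a shift and turn from the pose commanded when the call began, along the tool's axes at that moment; what a row does not reach only later rows make up. A row lasts 1/12 s, in which the tool goes at most 41.7 mm and 7.16 degrees, less where a joint would pass 70% of its speed; a pose out of reach is approached as far as the arm can. A call with a number of a shift or a turn outside -1 to 1 is refused whole. A call with a gripper value outside its range is refused whole. "claw" is the closure, from 0 (fully open) to 1 (shut), set as the call begins (left out, the last holds). The fingers move at their own pace and stop on an object; "squeeze" is the grip in N (left out, the last holds). Time passes only in rows, so rows that repeat a pose let the fingers close. It gives the time, the measured TCP pose, the force, the opening and the grip force at its end, in the units of the state.
- get_state(): the state, without advancing time (a new reading comes with each control period).
- snapshot(name): name is "scene" or "top" or "wrist"; returns a dict with "pixels" (480x640x3 uint8, blue, green, red), "camera_matrix" (3x3 intrinsics, pixels), "world_to_cam" (4x4, takes a point from world to camera coordinates); the wrist camera has in their place "mount" (4x4, takes a point from camera to tool coordinates, whose origin is the TCP and whose axes are the flange's). Camera axes: x right, y down, z forward; pixel columns grow to the right and rows downward; lengths in m; the calibration is good to about 2 mm. A picture is of the moment at which its call begins: read the wrist's pose just before it. There is no depth.
- finish_job(): hands the job in; it is judged then, once.
The state is a dict: "clock": time; "q": joint angles; "qd": joint speeds; "joint_torque": joint torques, N m; "tool_pos": TCP position; "eef_rot": TCP orientation; "contact_force": force on the tool from outside, world axes, zero at the start; "moment": the same for the moment, N m; "opening": opening from 0.0 (shut) to 1.0 (fully open); "finger_force": force on a finger pad.
Only numpy, scipy, OpenCV 4.12 (cv2) and the standard library are available. Lean on these libraries where they do the work, as an engineer would, in place of code of your own. Each camera call takes 0.05 s, during which the arm holds its last target. There are 200 camera calls.

## Task

Open the ebony plinth so that its movement can be oiled: press the brass snap tab down until the cover springs loose, then push the cover off its seat and along the plinth until it lies flat on the green felted ledge, up against or close to the bead at the far end. The cover is only to be pushed, not lifted, and the bird, canister, gear wheels, screwdriver and loupe stay where they are.

Things in the scene. Friction and masses are not known exactly. Their poses are not given: they have to be found in the camera images.
- plinth: Lacquered ebony plinth, fixed, 256 mm (x) by 128 mm (y); origin at the centre of its underside, z up. Flat deck 46 mm above the bench. Along the deck's middle line from -x to +x: brass snap tab, brass cover on its seat over the movement well, green felted ledge level with the seat, brass end bead. The cover slides towards plinth +x between two side guides.
- guides (a point): Middle of the seat, on the deck at plinth x = -37 mm; axes as the plinth's. Brass guides run along both sides of the cover's way, up to 8.5 mm above the deck, 73 mm clear between their lips at the seat (these hold the seated cover down), 79 mm at the ledge. Two steel spring prongs behind the cover, at y = +-25 mm, stay within 5 mm above the deck.
- tab (a joint): How far the snap tab is pressed down, m: 0 at rest, 0.006 at its stop; it is sprung, pressing takes about 3 to 8 N. At about 0.004 its nose leaves the cover's window and the spring prongs shift the cover forward about 9 mm; then let go: the nose, trapped under the plate, catches it no more and only raises its rear edge 1.5 mm, up to the lips.
- tab_top (a point): Top centre of the snap tab, a ribbed brass button 18 mm (plinth x) by 28 mm (plinth y) at plinth x = -101 mm; axes as the plinth's. Its top is 12 mm above the deck at rest, 6 mm fully pressed. Its front edge is 13 mm behind the seated cover's edge. Nothing beside it within 30 mm is more than 5 mm above the deck.
- cover: Loose brass cover plate, 84 mm (x) by 76 mm (y) by 4 mm, 0.12 kg, sound holes in its front half, a window near its rear edge in which the tab's steel nose stands till pressed. Origin at the centre of its underside, axes as the plinth's. At plinth x = -37 mm seated, about -28 sprung loose, 61 against the end bead; 46 mm above the bench all the way.
- ridge (a point): Top centre of the straight thumb ridge across the cover's middle, the place to push: 7 mm thick (x), 56 mm long (y), top 12.5 mm above the cover's underside, 8.5 mm above the plate. Push on its upright rear face (tab side, -x) with fingertips a few mm above the plate. Some 60 mm are free between that face and the tab once sprung loose.
- ledge (a point): Where the cover's origin comes to lie when the cover meets the end bead: plinth x = 61 mm, y = 0, on the deck. The green felt reaches from x = 6 to 103 mm; the bead across its far end is 6 mm high, its inner face at x = 103 mm. The cover stays where the push leaves it.
- bird: Red enamelled tin bird, loose, on a round brass foot of 44 mm diameter, 80 mm tall; origin at the centre of its underside. Stays where it stands.
- canister: Screw-top brass canister, loose, 59 mm diameter, 77 mm tall, knurled lid half turned; origin at the centre of its underside. Stays where it stands.
- gear_large: Loose nickel gear wheel lying flat, 55 mm over the teeth, 6 mm thick with a 10 mm high hub; origin at the centre of its underside. Stays where it lies.
- gear_small: Loose nickel gear wheel lying flat, 43 mm over the teeth, 6 mm thick with a 10 mm high hub; origin at the centre of its underside. Stays where it lies.
- screwdriver: Loose horn-handled screwdriver, 170 mm long, lying along its x axis; origin under its middle. Stays where it lies.
- loupe: Loose black eye loupe, 34 mm diameter, 30 mm tall; origin at the centre of its underside. Stays where it stands.
Things that resemble listed ones, but are neither listed nor needed, are in the scene too. Of the things that look like the cover, the middle-sized one is meant.

How it is judged:
By the outcome, as a careful person would: the job done as asked, in the order asked, and still so for the second after the job is handed in, with the robot touching nothing.
It also fails if it takes over 40 s, if anything falls off the work surface, if the arm or the gripper's body presses on something with over 40 N, if the wrist force passes 120 N, or if a joint passes its speed limit or range.

## Working session

There is one attempt and no reset: what is moved stays moved. The work goes in short steps, Python scripts to look and compute and a tool call to move; the robot and the scene stay as the last step left them, time stands still between calls to the robot, and variables do not carry over. Pictures are saved under pics/ and viewed, at most 10 in all, crops included, and the job is handed in when it is done.

Besides the shell and the picture viewer there is one more tool, called in YAML: its name, and indented under it one key for each argument. play_rows: Moves the arm, as the interface text tells. Its arguments: {"type":"object","properties":{"rows":{"type":"array"},"claw":{"type":"number"},"squeeze":{"type":"number"}},"required":["rows"]}

```bash
mkdir -p pics; ls
python3 - <<'E'
from plant import *
import cv2
s=get_state();print(s)
for n in("scene","top"):
    d=snapshot(n);cv2.imwrite(f"pics/{n}0.png",d["pixels"]);print(n,d["camera_matrix"],d["world_to_cam"])
E
```

```text
pics
{'clock': 0.0, 'q': array([-1.2231816 ,  0.68997932, -0.19448665,  1.56632323,  0.15732077,
        0.90252032, -0.21507875]), 'qd': array([-0.00099747,  0.00120071, -0.00114895, -0.00071772, -0.00070731,
        0.00155507,  0.00070178]), 'joint_torque': array([-4.04404700e-04, -5.27551603e+01, -1.26688868e+00, -1.53425646e+01,
       -5.26121620e-02,  6.75702584e-03,  1.71428037e-04]), 'tool_pos': array([0.19287156, 0.59415491, 0.40391753]), 'eef_rot': array([ 1.56217392e-01,  9.87722270e-01, -9.17254443e-04, -5.92733950e-05]), 'contact_force': array([-0.04547126,  0.33870158, -0.11606503]), 'moment': array([ 0.05583193, -0.01427586, -0.03841803]), 'finger_force': 0.0, 'opening': 1.0000779060066454}
scene [[467.57785741   0.         320.00587967]
 [  0.         467.57785741 235.89700671]
 [  0.           0.           1.        ]] [[ 0.14725215  0.98902229 -0.01231756 -0.13491268]
 [ 0.62769223 -0.10306479 -0.77160878 -0.27967205]
 [-0.76440779  0.10588942 -0.63597811  1.21493367]
 [ 0.          0.          0.          1.        ]]
top [[468.94217712   0.         312.56576417]
 [  0.         468.94217712 243.27692009]
 [  0.           0.           1.        ]] [[-0.00822055 -0.99995555 -0.00461791  0.05148618]
 [-0.98716129  0.00885187 -0.15948116  0.57035212]
 [ 0.15951495  0.0032476  -0.98719017  0.77553277]
 [ 0.          0.          0.          1.        ]]
```

View pics/top0.png

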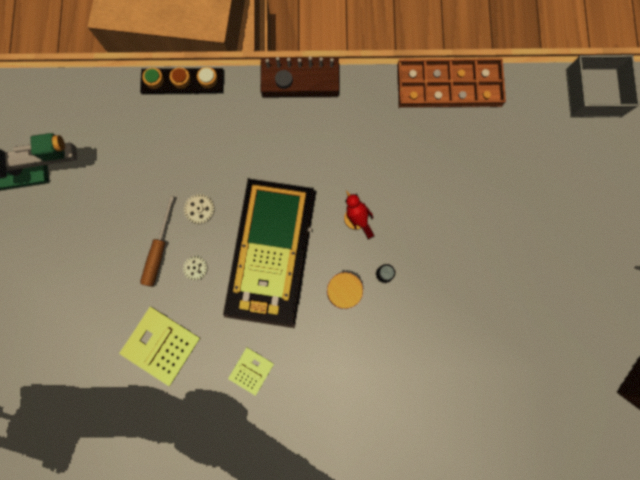

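View pics/scene0.png

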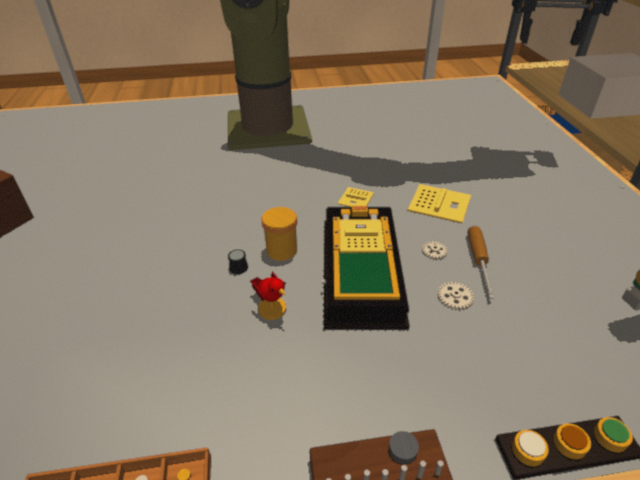

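Cover candidates in the top view: the plate on the plinth (266,268), a larger loose plate (160,346) and a smaller loose one (251,371). The middle-sized one is the plate on the plinth, so I'll check it in a close crop. The tab is at about (259,307), the felt at (275,218).

Run:
```python
import cv2
a=cv2.imread("pics/top0.png")[170:335,215:325]
a=cv2.convertScaleAbs(a,alpha=1.3,beta=20)
cv2.imwrite("pics/crop1.png",cv2.resize(a,None,fx=3.6,fy=3.6,interpolation=cv2.INTER_CUBIC))
```

```text
(no output)
```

View pics/crop1.png

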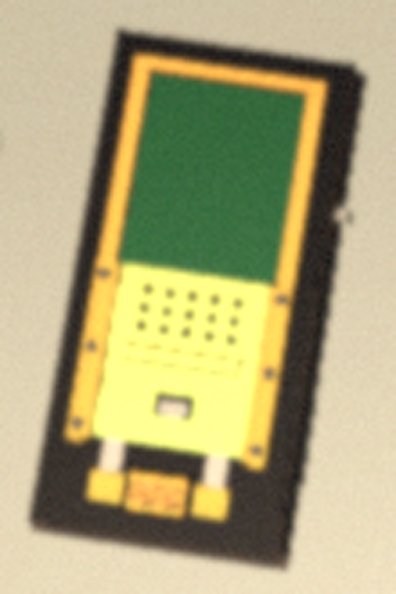

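```bash
cat > h.py <<'E'
from plant import *
import numpy as np, cv2
from scipy.spatial.transform import Rotation as R
from scipy.optimize import least_squares
def unproj(px,z,K,W):
    d=W[:3,:3].T@np.linalg.inv(K)@[px[0],px[1],1]; o=-W[:3,:3].T@W[:3,3]
    return o+d*(z-o[2])/d[2]
def proj(p,K,W):
    c=K@(W[:3,:3]@p+W[:3,3]); return c[:2]/c[2]
def wcam(d,s):  # world_to_cam of wrist
    T=np.eye(4);T[:3,:3]=R.from_quat(s["eef_rot"]).as_matrix();T[:3,3]=s["tool_pos"]
    return np.linalg.inv(T@d["mount"])
def fit(obs,K,W,x0):
    f=lambda x:np.concatenate([proj(np.array([x[0]+np.cos(x[2])*p[0]-np.sin(x[2])*p[1],x[1]+np.sin(x[2])*p[0]+np.cos(x[2])*p[1],p[2]]),K,W)-q for p,q in obs])
    r=least_squares(f,x0,loss='soft_l1'); return r.x,r.fun.reshape(-1,2)
E
python3 - <<'E'
from h import *
d=snapshot("top");K,W=d["camera_matrix"],d["world_to_cam"]
c=lambda u,v:np.array([u/3.6+215,v/3.6+170])-.4
obs=[((-.101,0,.058),c(157,494)),((.103,0,.046),c(229,84)),((.005,0,.05),c(198,272)),((-.079,0,.05),c(167,447)),
((.128,.064,.046),c(120,32)),((-.128,.064,.046),c(32,525)),((-.128,-.064,.046),c(285,560))]
x,r=fit(obs,K,W,[.45,.1,0]);print(x,np.degrees(x[2]));print(r.round(1))
s=get_state();print(R.from_quat(s["eef_rot"]).as_matrix().round(3)); d=snapshot("wrist");print(d["mount"].round(4)); 
for n in dir():
    if 'nose' in n: print(n,eval(n))
for p in [(-.101,0),(.061,0)]:
    print(x[:2]+[np.cos(x[2])*p[0]-np.sin(x[2])*p[1],np.sin(x[2])*p[0]+np.cos(x[2])*p[1]])
E
python3 -c "
import plant;print([n for n in dir(plant) if n[0]!='_'])"
```

```text
[ 0.56159945  0.12207053 -0.162388  ] -9.30414727087013
[[ 0.5 -0.6]
 [ 0.9 -0.6]
 [ 0.1  0.5]
 [ 0.5 -0.2]
 [-1.6 -4.7]
 [-3.5  0.9]
 [ 0.1  2.9]]
[[-0.951  0.309 -0.   ]
 [ 0.309  0.951 -0.001]
 [-0.    -0.001 -1.   ]]
[[-1.200e-03 -9.575e-01 -2.886e-01  7.410e-02]
 [ 1.000e+00 -1.000e-03 -7.000e-04  6.000e-04]
 [ 4.000e-04 -2.886e-01  9.575e-01  1.970e-02]
 [ 0.000e+00  0.000e+00  0.000e+00  1.000e+00]]
nose_length 0.166
[0.4619282  0.13839973]
[0.62179693 0.11220834]
['Unreachable', 'finish_job', 'get_state', 'nose_length', 'snapshot']
```

The crop confirms the seated cover on the plinth, with ridge and window. The tab is at crop (157,494), between two brass blocks, and the two loose plates are decoys. Next I move above the plinth with the fingers shut.

play_rows:
  rows:
    - [[-0.908,-0.68,0.168,0,0,-0.304],[-0.908,-0.68,0.168,0,0,-0.304],[-0.908,-0.68,0.168,0,0,-0.304],[-0.908,-0.68,0.168,0,0,-0.304],[-0.908,-0.68,0.168,0,0,-0.304],[-0.908,-0.68,0.168,0,0,-0.304],[-0.908,-0.68,0.168,0,0,-0.304],[-0.908,-0.68,0.168,0,0,-0.304],[-0.908,-0.68,0.168,0,0,-0.304],[-0.908,-0.68,0.168,0,0,-0.304],[-0.908,-0.68,0.168,0,0,-0.304],[-0.908,-0.68,0.168,0,0,-0.304],[-0.908,-0.68,0.168,0,0,-0.304],[-0.908,-0.68,0.168,0,0,-0.304],[-0.908,-0.68,0.168,0,0,-0.304],[-0.908,-0.68,0.168,0,0,-0.304],[-0.908,-0.68,0.168,0,0,-0.304],[-0.908,-0.68,0.168,0,0,-0.304]]
  claw: 1
  squeeze: 20

```text
clock: 1.7
tool_pos: [0.5191, 0.1326, 0.3209]
eef_rot: [0.079, 0.997, 0.001, -0.0]
contact_force: [0.8, -0.3, -0.5]
opening: 0.006
finger_force: 0.0
```

Run:
```python
from h import *
s=get_state();d=snapshot("wrist");cv2.imwrite("pics/w1.png",d["pixels"])
np.savez("w1.npz",W=wcam(d,s),K=d["camera_matrix"]);print(s["clock"],s["tool_pos"],R.from_quat(s["eef_rot"]).as_matrix().round(3),s["opening"],s["contact_force"])
```

```text
1.7 [0.51909325 0.13260305 0.32091006] [[-0.987  0.158 -0.   ]
 [ 0.158  0.987  0.001]
 [ 0.     0.001 -1.   ]] 0.006220551416913091 [ 0.77393472 -0.26294482 -0.53775204]
```

View pics/w1.png

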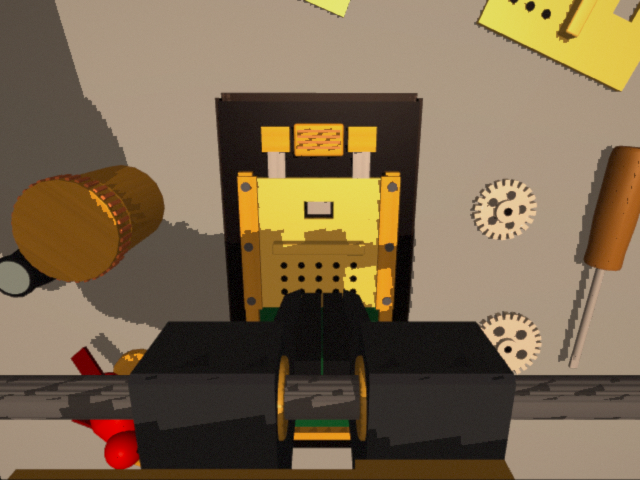

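The wrist view shows the tab top at (295–343, 124–156), the cover's rear edge at row 178, and the ridge at (273–364, 241).

Run:
```python
from h import *
z=np.load("w1.npz");K,W=z["K"],z["W"]
obs=[((-.110,-.014,.058),(295,124)),((-.110,.014,.058),(343,124)),((-.092,.014,.058),(343,156)),((-.092,-.014,.058),(295,156)),
((-.079,0,.05),(319,178)),((-.0405,-.028,.0585),(273,241)),((-.0405,.028,.0585),(364,241))]
x,r=fit(obs,K,W,[.56,.122,-.16]);print(x,np.degrees(x[2]));print(r.round(1))
s=get_state();M=R.from_quat(s["eef_rot"]).as_matrix()
for p in [(-.101,0),(-.0445,0),(-.037,0)]:
    w=x[:2]+[np.cos(x[2])*p[0]-np.sin(x[2])*p[1],np.sin(x[2])*p[0]+np.cos(x[2])*p[1]]
    D=np.array([*w,.08+.166])-s["tool_pos"];print(p,w,M.T@D/.5)
print(np.degrees(np.arctan2(M[1,1],M[0,1])-np.pi/2))
```

```text
[ 0.56136797  0.12445595 -0.16471365] -9.437396748322907
[[-1.2 -0.8]
 [ 1.3 -0.6]
 [ 0.6  0.3]
 [-0.8  0.1]
 [-0.1 -1.1]
 [-0.9  1.9]
 [ 1.3  2.3]]
(-0.101, 0) [0.46173497 0.14101691] [ 0.11577795 -0.00186119  0.14998052]
(-0.0445, 0) [0.51747026 0.13175261] [ 0.00278002 -0.00254546  0.1499416 ]
(-0.037, 0) [0.52486875 0.13052284] [-0.0122197  -0.0026363   0.14993643]
-9.090437553030362
```

play_rows:
  rows:
    - [[0.04,0,0.03,0,0,0.01],[0.08,0,0.07,0,0,0.012],[0.118,-0.002,0.12,0,0,0.012],[0.118,-0.002,0.15,0,0,0.012],[0.118,-0.002,0.17,0,0,0.012],[0.118,-0.002,0.18,0,0,0.012],[0.118,-0.002,0.186,0,0,0.012],[0.118,-0.002,0.186,0,0,0.012],[0.118,-0.002,0.186,0,0,0.012]]

```text
clock: 2.5
tool_pos: [0.4616, 0.1399, 0.2282]
eef_rot: [0.084, 0.997, 0.0, 0.0]
contact_force: [0.3, -0.6, 0.2]
opening: 0.009
finger_force: 0.0
```

play_rows:
  rows:
    - [[0,0,0.004,0,0,0],[0,0,0.006,0,0,0],[0,0,0.008,0,0,0],[0,0,0.01,0,0,0],[0,0,0.012,0,0,0],[0,0,0.014,0,0,0],[0,0,0.015,0,0,0],[0,0,0.015,0,0,0]]

```text
clock: 3.17
tool_pos: [0.4616, 0.1395, 0.2202]
eef_rot: [0.084, 0.996, 0.0, 0.0]
contact_force: [-0.1, -0.3, 1.7]
opening: 0.002
finger_force: 1.3
```

play_rows:
  rows:
    - [[0,0,0.002,0,0,0],[0,0,0.004,0,0,0],[0,0,0.004,0,0,0],[0,0,0.004,0,0,0]]

```text
clock: 3.5
tool_pos: [0.4616, 0.1395, 0.2184]
eef_rot: [0.084, 0.996, 0.0, 0.0]
contact_force: [0.2, -1.0, 5.1]
opening: 0.009
finger_force: 2.4
```

Run:
```python
from h import *
s=get_state();d=snapshot("wrist");cv2.imwrite("pics/w2.png",d["pixels"]);print(s["contact_force"],s["tool_pos"])
```

```text
[ 0.21042102 -0.96410655  5.13185563] [0.46159346 0.13951468 0.21836392]
```

View pics/w2.png

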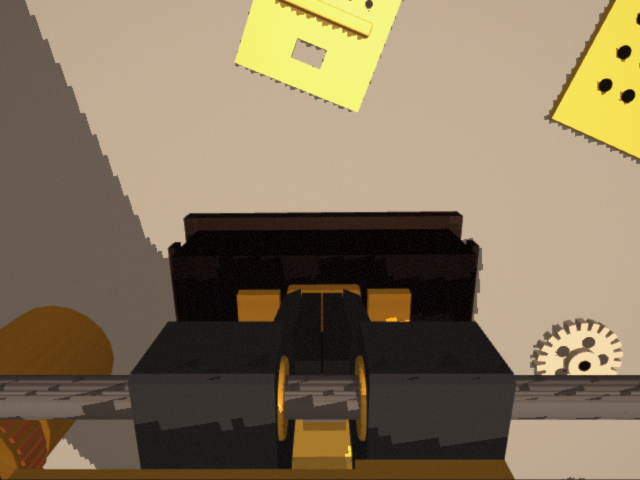

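The fingers stand on the tab at (322,290) with 5 N; the cover is hidden from this camera. I press about 2 mm further and check from the scene camera.

play_rows:
  rows:
    - [[0,0,0.002,0,0,0],[0,0,0.004,0,0,0],[0,0,0.004,0,0,0],[0,0,0.004,0,0,0]]

```text
clock: 3.88
tool_pos: [0.4613, 0.1395, 0.2177]
eef_rot: [0.084, 0.996, 0.0, 0.001]
contact_force: [-1.0, -0.5, 22.0]
opening: 0.007
finger_force: 11.0
```

Run:
```python
from h import *
s=get_state();d=snapshot("scene");print(s["contact_force"],s["tool_pos"])
a=d["pixels"][195:335,305:425];b=cv2.imread("pics/scene0.png")[195:335,305:425]
cv2.imwrite("pics/s2.png",cv2.resize(np.hstack([b,a]),None,fx=3.3,fy=3.3,interpolation=cv2.INTER_CUBIC))
```

```text
[-1.01423473 -0.48393639 22.03738299] [0.46130356 0.13954278 0.21773823]
```

View pics/s2.png

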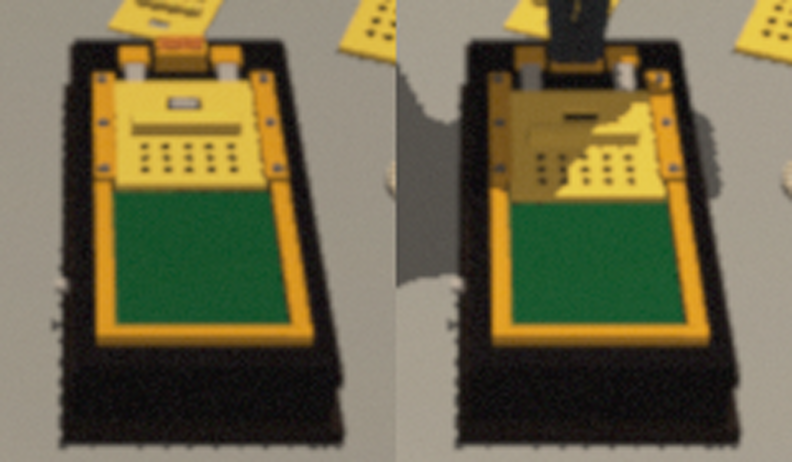

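The cover has sprung loose: its front edge moved forward from row 188 to 200 and the window is now dark. The tab is at its stop. I lift off and move to behind the ridge.

play_rows:
  rows:
    - [[0,0,-0.03,0,0,0],[0,0,-0.05,0,0,0],[-0.03,0,-0.056,0,0,0],[-0.07,0.003,-0.056,0,0,0],[-0.092,0.003,-0.056,0,0,0],[-0.092,0.003,-0.056,0,0,0],[-0.092,0.003,-0.056,0,0,0]]

```text
clock: 4.52
tool_pos: [0.5066, 0.133, 0.2437]
eef_rot: [0.084, 0.996, -0.0, -0.001]
contact_force: [-0.1, 1.2, -0.4]
opening: 0.008
finger_force: 0.0
```

```bash
cat > st.py <<'E'
from h import *
s=get_state();x=[.56137,.12446,-.16471]
D=s["tool_pos"][:2]-x[:2];c,n=np.cos(x[2]),np.sin(x[2])
print("plinth xy mm",1e3*np.array([c*D[0]+n*D[1],-n*D[0]+c*D[1]]),"tip z",1e3*(s["tool_pos"][2]-.166),s["contact_force"].round(1),s["clock"])
E
python3 st.py
python3 - <<'E'
from h import *
d=snapshot("scene");a=d["pixels"][175:335,285:425]
cv2.imwrite("pics/s3.png",cv2.resize(a,None,fx=3.7,fy=3.7,interpolation=cv2.INTER_CUBIC))
E
```

```text
plinth xy mm [-55.45621595  -0.54528424] tip z 77.72545218702024 [-0.1  1.2 -0.4] 4.5167
```

View pics/s3.png

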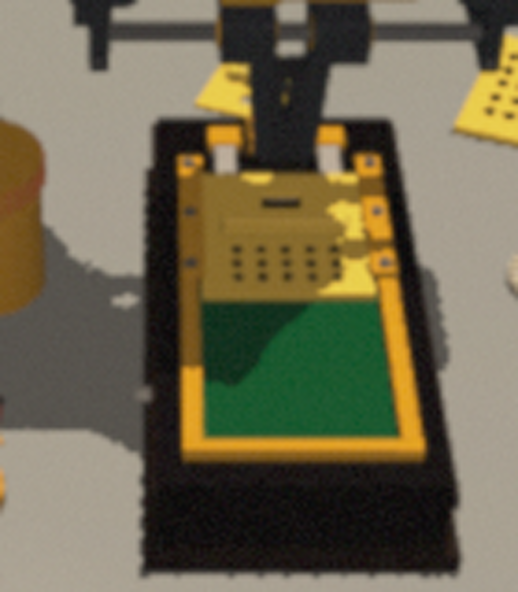

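The cover stayed loose, with the fingers above the gap behind the ridge. I lower them to ridge height.

play_rows:
  rows:
    - [[0,0,0.02,0,0,0],[0,0,0.034,0,0,0],[0,0,0.04,0,0,0],[0,0,0.044,0,0,0],[0,0,0.046,0,0,0],[0,0,0.046,0,0,0],[0,0,0.046,0,0,0]]

```text
clock: 5.15
tool_pos: [0.507, 0.1334, 0.2212]
eef_rot: [0.084, 0.996, 0.0, 0.0]
contact_force: [0.1, 0.7, 0.9]
opening: 0.007
finger_force: 0.0
```

```bash
python3 st.py
```

```text
plinth xy mm [-55.10007636  -0.13949842] tip z 55.2386715965868 [0.1 0.7 0.9] 5.15
```

play_rows:
  rows:
    - [[-0.008,0,0.001,0,0,0],[-0.016,0,0.001,0,0,0],[-0.022,0,0.001,0,0,0],[-0.027,0,0.001,0,0,0],[-0.032,0,0.001,0,0,0],[-0.037,0,0.001,0,0,0],[-0.042,0,0.001,0,0,0],[-0.048,0,0.001,0,0,0],[-0.054,0,0.001,0,0,0],[-0.06,0,0.001,0,0,0],[-0.066,0,0.001,0,0,0],[-0.072,0,0.001,0,0,0],[-0.078,0,0.001,0,0,0],[-0.084,0,0.001,0,0,0],[-0.084,0,0.001,0,0,0]]

```text
clock: 6.4
tool_pos: [0.5493, 0.126, 0.2207]
eef_rot: [0.084, 0.996, 0.0, 0.001]
contact_force: [0.1, 0.1, 0.8]
opening: 0.001
finger_force: 0.0
```

```bash
python3 st.py
python3 - <<'E'
from h import *
d=snapshot("scene");a=d["pixels"][175:335,285:425]
cv2.imwrite("pics/s4.png",cv2.resize(a,None,fx=3.7,fy=3.7,interpolation=cv2.INTER_CUBIC))
E
```

```text
plinth xy mm [-12.18246498  -0.42285384] tip z 54.726807984044 [0.1 0.1 0.8] 6.4
```

View pics/s4.png

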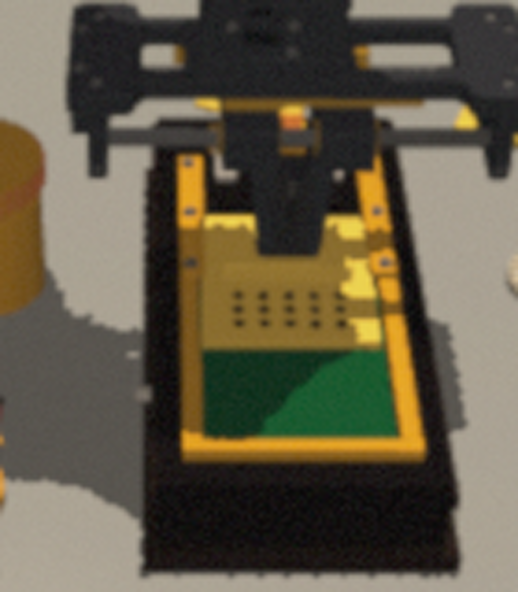

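The cover is sliding straight and flat; its front edge is now at row 350, with the bead at 437. I keep pushing.

play_rows:
  rows:
    - [[-0.006,0,0,0,0,0],[-0.013,0,0,0,0,0],[-0.02,0,0,0,0,0],[-0.027,0,0,0,0,0],[-0.034,0,0,0,0,0],[-0.041,0,0,0,0,0],[-0.048,0,0,0,0,0],[-0.055,0,0,0,0,0],[-0.062,0,0,0,0,0],[-0.069,0,0,0,0,0],[-0.076,0,0,0,0,0],[-0.083,0,0,0,0,0],[-0.09,0,0,0,0,0],[-0.096,0,0,0,0,0],[-0.101,0,0,0,0,0],[-0.106,0,0,0,0,0],[-0.11,0,0,0,0,0],[-0.113,0,0,0,0,0],[-0.115,0,0,0,0,0],[-0.115,0,0,0,0,0]]

```text
clock: 8.12
tool_pos: [0.6053, 0.1166, 0.2207]
eef_rot: [0.084, 0.996, 0.0, 0.0]
contact_force: [-0.0, 0.3, -0.5]
opening: 0.004
finger_force: 0.0
```

```bash
python3 st.py
```

```text
plinth xy mm [44.6665991  -0.53624514] tip z 54.70501757295068 [-0.   0.3 -0.5] 8.1167
```

play_rows:
  rows:
    - [[-0.002,0,0,0,0,0],[-0.004,0,0,0,0,0],[-0.006,0,0,0,0,0],[-0.007,0,0,0,0,0],[-0.007,0,0,0,0,0]]

```text
clock: 8.53
tool_pos: [0.6076, 0.1163, 0.2206]
eef_rot: [0.084, 0.996, -0.0, -0.001]
contact_force: [-4.1, -1.1, 3.2]
opening: 0.007
finger_force: 2.6
```

```bash
python3 st.py
python3 - <<'E'
from h import *
d=snapshot("scene");a=d["pixels"][175:335,285:425]
cv2.imwrite("pics/s5.png",cv2.resize(a,None,fx=3.7,fy=3.7,interpolation=cv2.INTER_CUBIC))
E
```

```text
plinth xy mm [46.98490861 -0.4527907 ] tip z 54.624236663808055 [-4.1 -1.1  3.2] 8.5333
```

View pics/s5.png

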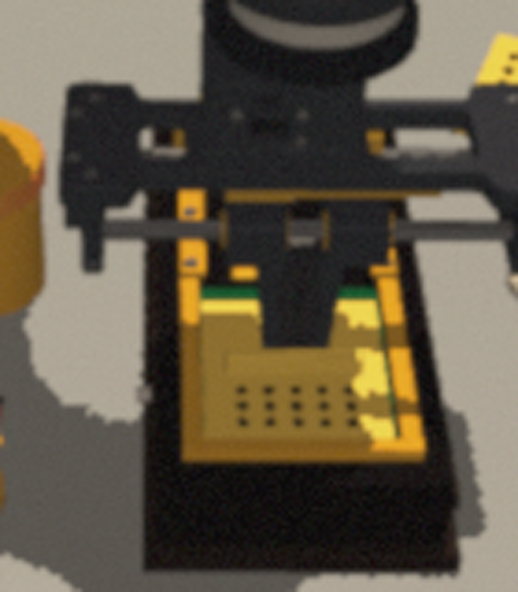

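The cover now touches the bead (row 437) with a 4 N reaction, and felt shows behind its rear edge at row 292. I back off from the ridge, then lift clear.

play_rows:
  rows:
    - [[0.006,0,0,0,0,0],[0.016,0,-0.002,0,0,0],[0.024,0,-0.01,0,0,0],[0.024,0,-0.04,0,0,0],[0.024,0,-0.1,0,0,0],[0.05,0,-0.17,0,0,0],[0.1,0,-0.22,0,0,0],[0.16,0,-0.24,0,0,0],[0.2,0,-0.24,0,0,0],[0.2,0,-0.24,0,0,0],[0.2,0,-0.24,0,0,0]]

```text
clock: 9.5
tool_pos: [0.5095, 0.1331, 0.3415]
eef_rot: [0.083, 0.997, 0.0, 0.001]
contact_force: [1.2, 1.0, -0.0]
opening: 0.005
finger_force: 0.0
```

```bash
python3 st.py
python3 - <<'E'
from h import *
d=snapshot("scene");a=d["pixels"]
cv2.imwrite("pics/s6.png",cv2.resize(a[170:335,210:510],None,fx=2.6,fy=2.6,interpolation=cv2.INTER_CUBIC))
E
```

```text
plinth xy mm [-5.25923064e+01 -1.71442580e-02] tip z 175.53987058577394 [ 1.2  1.  -0. ] 9.5
```

View pics/s6.png

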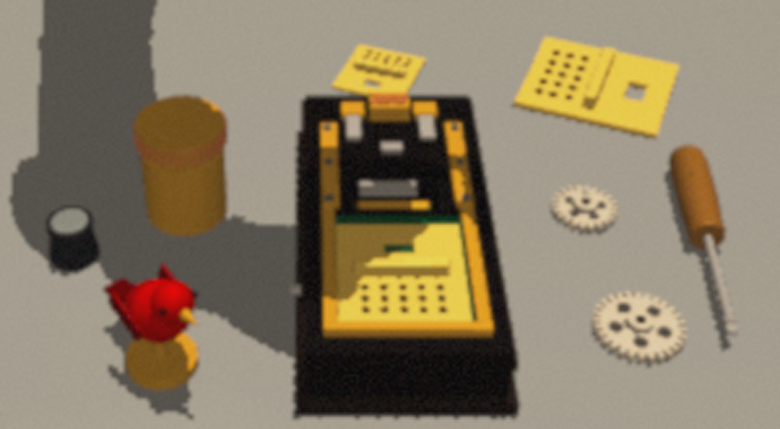

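The cover lies flat on the felt against the bead, with the well open at (388,187). Everything else is where it was, and the arm is clear.

```bash
python3 -c "
from plant import *
print(finish_job())"
```

```text
the job is handed in; nothing more can be done
None
```

The job is handed in: I pressed the tab until the cover sprang loose, then pushed the cover flat along the ledge up to the bead; the last picture shows the other items unmoved.

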